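# Seat the top panel of a small wooden box and hold it in a ratchet bar clamp

### The arm

A 7-joint arm with a two-finger parallel gripper is mounted at the origin on the work surface. World frame = base frame: x ahead of the robot, y to its left, z up, the work surface at z = 0. Lengths are in m, angles in degrees, forces in N, time in s.
With the tool pointing down it reaches from about 0.425 to 0.875 m from the base axis. Payload 4.7 kg.
Tool frame: the origin (TCP) lies midway between the tips of the shut fingers; the grasp point (between the pads) lies 19 mm behind it; z points along the fingers, y is the line along which they close (so a half turn about z gives the same grasp; the last joint's range is limited). The gripper opens to 87 mm and grips with 3 to 60 N. Pads are 19 mm wide; open, the fingers measure 117 mm over their backs; the gripper's body (75 mm by 190 mm) begins 51 mm behind the grasp point.
Start: joints at [77.47, 18.392, -4.016, 83.108, 1.295, 78.541, -3.26], TCP at [0.15, -0.632, 0.189] pointing down, gripper open.
Joint ranges: [-163.93, 163.93], [-17.29, 119.83], [-79.2, 71.16], [3.27, 140.29], [-89.18, 269.18], [5.43, 117.66], [-154.24, 154.24]. Speed limits (degrees/s): [147.25, 147.25, 180, 180, 180, 180, 180].

### API

Orientations are given as [roll, pitch, yaw] about the fixed x, y, z axes, in that order (R = Rz(yaw) Ry(pitch) Rx(roll)).
In Python, from cell import env gives the robot as it stands. The module is installed in compiled form; this text tells all that it offers.
- The arm moves only by the tool step_arm, never from a script. Its argument "rows" is a list of rows, each an object with "angular": the turn, a rotation vector about the tool's x, y, z in units of pi rad (1.0 is pi rad), a list of three; "slide": the shift along the tool's x, y, z in units of 500 mm (1.0 is 500 mm), a list of three; "jaw": the opening, from 0 (shut) to 1 (fully open). A call has 1 to 10 rows; each row shifts and turns the commanded pose from where the row before left it, along the tool's axes as they then stand; what a row does not reach is not made up. A row lasts 1/8 s, in which the tool goes at most 62.5 mm and 10.7 degrees, less where a joint would pass 70% of its speed; a pose out of reach is approached as far as the arm can. A call with a number of a shift or a turn outside -1 to 1 is refused whole. A call with a gripper value outside its range is refused whole. The fingers move at their own pace and stop on an object; "newtons" is the grip in N (left out, the last holds). Time passes only in rows, so rows that do not move let the fingers close. It gives the time, the measured TCP pose, the force, the opening and the grip force at its end, in the units of the state.
- env.get_obs(): the state, without advancing time (a new reading comes with each control period).
- env.read_camera(name): name is "side" or "top"; returns the picture (384x512x3 uint8, red, green, blue); there is no depth.
- env.camera_info(name): a dict with "fx", "fy", "cx", "cy" (pixels), "k1" (the pictures are not rectified: a ray, as slopes to the right and down, at radius r is drawn at 1 + k1 r^2 times it, then the intrinsics apply), "R" (3x3) and "t" (3): a world point X has camera coordinates R X + t. Camera axes: x right, y down, z forward; pixel columns grow to the right and rows downward; lengths in m; the calibration is good to about 2 mm. A picture is of the moment at which its call begins. camera_info takes no time and is no camera call.
- env.sign_off(): hands the job in; it is judged then, once.
The state is a dict: "time_s": time; "qpos": joint angles; "joint_velocities": joint speeds; "effort": joint torques, N m; "tool_pos": TCP position; "tool_rot": TCP orientation; "force": force on the tool from outside, world axes, zero at the start; "wrist_torque": the same for the moment, N m; "grip_width": finger opening in m; "grasp_force": force on a finger pad.
Only numpy, scipy, OpenCV 4.12 (cv2) and the standard library are available. Lean on these libraries where they do the work, as an engineer would, in place of code of your own. Each camera call takes 0.05 s, during which the arm holds its last target. There are 200 camera calls.

### The job

The little wooden desk box is being glued up and a one-hand bar clamp lies ready around it. First press the box's loose dark top panel down until it sits level and flush with the rim, then pump the clamp's yellow trigger against its grip, stroke after stroke, until both rubber pads press firmly on the sides of the box, without crushing it. Finish while still holding the trigger squeezed against that pressure with the fingers, box and clamp flat on the desk, and leave the clock, glue bottle, pen mug and mouse alone.

Things in the scene. Friction and masses are not known exactly. Their poses are not given: they have to be found in the camera images.
- clamp: One-hand bar clamp, blue body, 0.58 kg, loose, lying flat on its side, 28 mm thick. Origin on the desk under the bar's centre line, level with the near pad's face. x points along the jaws to the box, y along the bar to the far jaw, z up. In this frame (mm): housing x -30 to 20, y -64 to -8; near jaw x 12 to 84, y -50 to -8; toothed steel bar x -14 to 10, z 11 to 17, from y < -150 to the far jaw.
- clamp_grip (a point): Point on the back (-y) face of the clamp's pistol grip, 70 mm from the bar's centre line, 14 mm above the desk: one finger goes here. Axes as the clamp's. The grip is a straight bar, in the clamp's frame (mm) x -118 to -26 (butt to -130), y -61 (back) to -42, z 0 to 28. The loose clamp slides a little along y as the fingers close.
- trigger_grip (a point): Point on the front (+y) face of the yellow trigger, 56 mm from its pin, 14 mm up: the other finger goes here. Lever 76 mm long, 12 mm thick, z 4 to 24, pin at x -14, y -20 in the clamp's frame (mm), in front of the grip. Squeeze both from above, fingers closing along the clamp's y at x = -70: 59 mm over grip and trigger when let out, 37 mm when fully squeezed.
- trigger (a joint): Trigger angle (rad): 0 let out, 0.36 fully squeezed to the grip; a spring returns it (3 to 6 N at the finger). Squeezing draws the far jaw in 28 mm per rad after 2 to 5 mm of play; a full stroke, fully let out again, gains one 5 mm tooth (at times two). A pawl holds the bar: it slips back one tooth at most. With the pads on the box, a 25 N squeeze presses it with about 25 N.
- bar (a joint): How far the bar with the far jaw has been drawn in (m). The gap between the two pad faces is 135 mm minus this. Starts between 0.015 and 0.026; it cannot be backed off.
- far_pad (a joint): How far the far jaw's rubber pad is squeezed (m): 0 free, 0.005 at most, 20 N per mm: it shows the clamping force on the box. Average several readings.
- far_pad_face (a point): Centre of the face of the far jaw's black rubber pad (52 mm along the jaw, 25 mm high), 14.5 mm above the desk; the pad faces the clamp's -y. Axes as the clamp's.
- near_pad_face (a point): Centre of the face of the near jaw's black pad (same size, on the jaw beside the pistol grip), 14.5 mm above the desk; it faces the clamp's +y. Axes as the clamp's.
- box: Loose light-wood box, 0.2 to 0.35 kg, 100 mm (x, along the jaws) by 90 mm (y, between the pads) by 38 mm high, walls 8 mm. Origin: centre of its underside. It stands between the pads, a few mm from the near pad and farther from the far pad. Its sides are crushed by more than about 60 N.
- lid_top (a point): Centre of the upper face of the dark wooden top panel, 82 x 72 x 6 mm, inset in the box's rim. x, y along the box's, z its normal. Tight fit: it starts 4.5 to 7 mm proud and up to 0.05 rad tilted each way and stays where it is left; it sinks under about 6 N, and levels under about 4 N on a high corner. Seated it rests on ledges, level, face flush with the rim 38 mm above the desk.
- clock: Bystander: small dark wooden desk clock, 96 mm wide, 96 mm high. Origin under its centre.
- glue: Bystander: white glue bottle with an orange cap, 54 mm across, 150 mm high. Origin under its centre.
- pen_mug: Bystander: blue mug with three pens, 76 mm across, 150 mm high over the pens. Origin under its centre.
- mouse: Bystander: black computer mouse, 92 mm (y) by 56 mm (x), 31 mm high. Origin under its centre.

How it is judged (in metres and radians):
On the way, in this order (a step that is already met when the one before it is completed fails the run):
1. the top panel is seated level and flush while the clamp is still open (z of lid_top in the frame of box below 0.0395 m and angle between lid_top's own z axis and vertical below 0.03 rad and contact force between far_pad and box below 1 N), for 0.2 s.
2. the fingers squeeze the trigger in a first stroke, the far pad still clear of the box (value of joint trigger above 0.12 rad and contact force between the fingers and trigger above 1 N and contact force between far_pad and box below 1 N), for 0.05 s.
3. both pads are on the box (contact force between each of far_pad, near_pad and box above 2 N), for 0.1 s.
At the end, for the whole second after the job is handed in: Both pads press on the box with over 10 N while the fingers still squeeze the trigger (over 4 N on it); the panel is seated (face under 1.5 mm above the rim, tilt under 0.03 rad); box and clamp lie flat on the desk (within 4 mm and 0.03 rad), the box at rest (contact force between each of far_pad, near_pad and box above 10 N and contact force between the fingers and trigger above 4 N and z of lid_top in the frame of box below 0.0395 m and angle between each of lid_top, box, clamp's own z axis and vertical below 0.03 rad and height (world z) of each of box, clamp below 0.004 m and linear speed of box below 0.01 m/s); the arm keeps its last pose, push and grip.
It fails at once if the box is crushed: a pad presses on it with more than 60 N (contact force between any of far_pad, near_pad and box above 60 N).
It fails at once if a bystander is pushed by more than 20 mm (distance of any of clock, glue, pen_mug, mouse from where it was at the start of the episode above 0.02 m).
It also fails if it takes over 53 s, if anything falls off the work surface, if the arm or the gripper's body presses on something with over 40 N, if the wrist force passes 120 N, or if a joint passes its speed limit or range.

## Working session

There is one attempt and no reset: what is moved stays moved. The work goes in short steps, Python scripts to look and compute and a tool call to move; the robot and the scene stay as the last step left them, time stands still between calls to the robot, and variables do not carry over. Pictures are saved under pics/ and viewed, at most 10 in all, crops included, and the job is handed in when it is done.

Besides the shell and the picture viewer there is one more tool, called after ">>>" in YAML: its name, and indented under it one key for each argument. step_arm: Moves the arm, as the interface text tells. Shifts and turns lie within -1 to 1; 1 stands for 500 mm of shift or pi rad of turn. Its arguments: {"type":"object","properties":{"rows":{"type":"array"},"newtons":{"type":"number"}},"required":["rows"]}

```bash
mkdir -p pics; ls; python3 - <<'E'
from cell import env
import cv2
for n in("top","side"):
    cv2.imwrite(f"pics/{n}0.png",env.read_camera(n)[:,:,::-1]); print(n,env.camera_info(n))
print(env.get_obs())
E
```

```text
pics
top {'fx': 375.21551465047605, 'fy': 375.21551465047605, 'cx': 252.67135023866055, 'cy': 193.11347068335428, 'k1': -0.04808303607581298, 'R': array([[-0.00358652, -0.99983547, -0.01778129],
       [-0.99335862,  0.00560709, -0.11492261],
       [ 0.1150034 ,  0.01725103, -0.99321529]]), 't': array([0.06394392, 0.61069137, 1.03954935])}
side {'fx': 403.25256221211856, 'fy': 403.25256221211856, 'cx': 259.37615314206937, 'cy': 194.24674874131784, 'k1': -0.07453847382730044, 'R': array([[ 0.77357724, -0.6334825 , -0.0166786 ],
       [-0.40033408, -0.46812714, -0.7877751 ],
       [ 0.49123404,  0.61608189, -0.61573714]]), 't': array([-0.41894304,  0.31688458,  0.63182909])}
{'time_s': 0.1, 'qpos': array([77.46813415, 18.43372096, -4.01613976, 83.16984437,  1.29484642,
       78.54108288, -3.26145954]), 'joint_velocities': array([-0.04872638, -0.12970619,  0.05287031, -0.1926725 ,  0.0821197 ,
       -0.03374996,  0.02762319]), 'effort': array([ 9.15238179e-04, -4.92569768e+01, -4.05245516e-01, -3.13398349e+01,
       -6.41423394e-02,  3.95120785e-02,  7.55530482e-05]), 'tool_pos': array([ 0.1497948 , -0.63191703,  0.18766646]), 'tool_rot': array([-1.79900581e+02,  5.25087390e-03,  1.33405947e+01]), 'force': array([ 0.39920469, -0.7766855 , -0.16397443]), 'wrist_torque': array([ 0.04710664,  0.03985889, -0.01863807]), 'grasp_force': 0.0, 'grip_width': 0.08665978915090097}
```

View pics/top0.png

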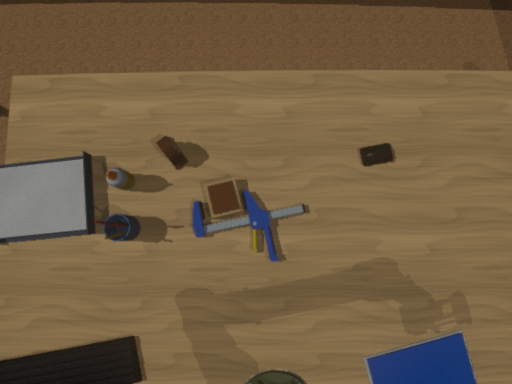

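View pics/side0.png

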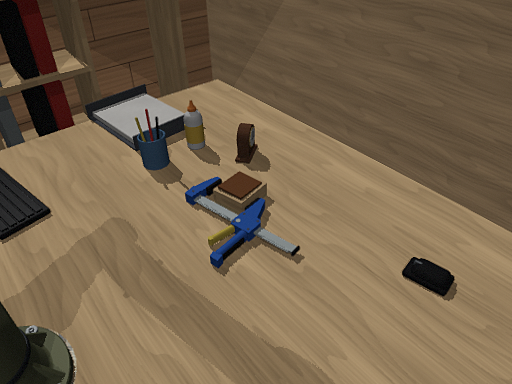

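The top view shows the box at about (224,197), the clamp hub at (258,217), the grip running down to (275,257), the trigger at (257,240), and the far jaw at (199,219). I'll enlarge both views to pick exact pixels.

```bash
cat > h.py <<'E'
import numpy as np,cv2
from cell import env
from scipy.spatial.transform import Rotation as Ro
def cam(n):
    c=env.camera_info(n);return c,np.array([[c['fx'],0,c['cx']],[0,c['fy'],c['cy']],[0,0,1]]),np.array([c['k1'],0,0,0,0.])
def p2w(n,uv,z):
    c,K,D=cam(n);a=cv2.undistortPoints(np.array([[uv]],float),K,D)[0,0]
    d=c['R'].T@np.array([a[0],a[1],1]);o=-c['R'].T@c['t'];return o+d*(z-o[2])/d[2]
def w2p(n,X):
    c,K,D=cam(n);return cv2.projectPoints(np.array(X,float).reshape(-1,3),cv2.Rodrigues(c['R'])[0],c['t'],K,D)[0][:,0]
def crop(n,im,x0,y0,x1,y1,s,f):
    o=cv2.resize(im[y0:y1,x0:x1,::-1],None,fx=s,fy=s,interpolation=cv2.INTER_CUBIC)
    for x in range(x0//10*10+10,x1,10):
        cv2.putText(o,str(x),((x-x0)*s,8),0,.3,(255,255,255)); o[::12,(x-x0)*s]=255
    for y in range(y0//10*10+10,y1,10):
        cv2.putText(o,str(y),(0,(y-y0)*s),0,.3,(255,255,255)); o[(y-y0)*s,::12]=255
    cv2.imwrite(f,o)
E
python3 - <<'E'
import cv2
from h import *
crop("top",cv2.imread("pics/top0.png")[:,:,::-1],185,170,310,265,6,"pics/topc.png")
crop("side",cv2.imread("pics/side0.png")[:,:,::-1],180,165,305,270,5,"pics/sidec.png")
E
```

```text
(no output)
```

View pics/topc.png

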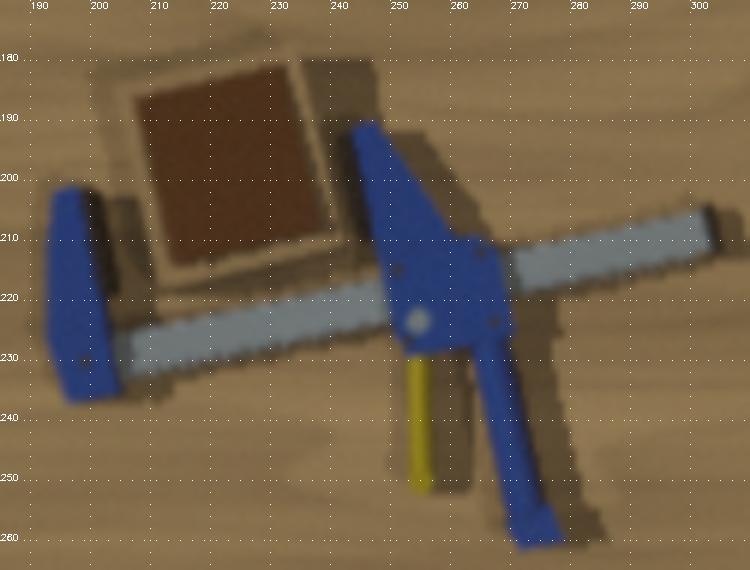

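View pics/sidec.png

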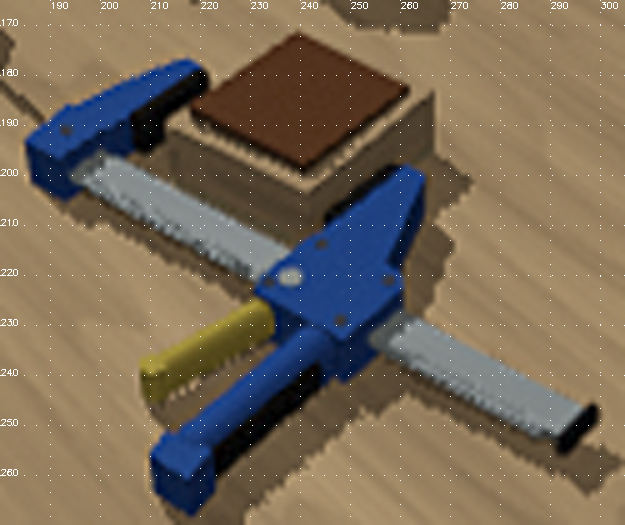

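```bash
python3 - <<'E'
from h import *
o=-.4
T=lambda u,v,z:p2w("top",(u+o,v+o),z)
S=lambda u,v,z:p2w("side",(u+o,v+o),z)
np.set_printoptions(precision=4,suppress=True)
a=[T(*q,.043) for q in [(207,186.5),(232.5,180.5),(240,208.5),(213,214.5)]]
b=[S(*q,.043) for q in [(239,171.5),(261,183.5),(240,199.5),(217.5,187.5)]]
for L in(a,b):
    L=np.array(L); print("lid",L[:,:2].tolist(),L.mean(0)); print([np.linalg.norm(L[i]-L[(i+1)%4]).round(4) for i in range(4)])
l,r=T(207,228,.017),T(302.5,208.5,.017)
d=(l-r)/np.linalg.norm(l-r);print("bar",l,r,"yaw",np.degrees(np.arctan2(-d[0],d[1])))
th=np.arctan2(-d[0],d[1]);R=Ro.from_euler('z',th).as_matrix()
for pin in (T(254.3,223.4,.028),S(237.5,220.3,.028)):
    print("pin",pin,"origin by pin",pin-R@[-.014,-.020,.028])
    org=pin-R@[-.014,-.020,.028]; 
org=T(254.3,223.4,.028)-R@[-.014,-.020,.028]
for nm,q in dict(barl=l,barr=r,farjaw_in=T(198.5,201.5,.028),farjaw_out=T(205,230,.028),trigend=T(254,251,.024),trigtop_front=T(251.8,240,.024),gripend_in=T(269,254,.028),gripback=T(272.7,243,.028),gripfront=T(267.5,243,.028),butt=T(278,260,.028),jawtip=T(243.5,191,.028),jawf=T(248.5,216,.028),housingright=T(268.5,212,.028)).items():
    print(nm,(R.T@(q-org)*1000).round(1))
E
```

```text
lid [[0.6310882998999878, 0.1927638562996767], [0.6479611779736842, 0.11973796702706103], [0.5675744730197664, 0.09822468120866307], [0.5508796673806138, 0.17485803788498983]] [0.5994 0.1464 0.043 ]
[np.float64(0.0749), np.float64(0.0832), np.float64(0.0784), np.float64(0.0822)]
lid [[0.6307801974971405, 0.19189935855344198], [0.6406943666245912, 0.11517042611687722], [0.5633869950897769, 0.09851642082561973], [0.5498598276719142, 0.1715036414000617]] [0.5962 0.1443 0.043 ]
[np.float64(0.0774), np.float64(0.0791), np.float64(0.0742), np.float64(0.0835)]
bar [0.5134 0.1952 0.017 ] [ 0.5686 -0.0817  0.017 ] yaw 11.277092968270292
pin [0.5258 0.0581 0.028 ] origin by pin [0.5356 0.0804 0.    ]
pin [0.5246 0.0577 0.028 ] origin by pin [0.5344 0.0801 0.    ]
barl [  0.7 116.9  17. ]
barr [   0.7 -165.4   17. ]
farjaw_in [ 80.  125.5  28. ]
farjaw_out [ -4.4 122.2  28. ]
trigend [-90.6  -3.5  24. ]
trigtop_front [-58.8  -3.5  24. ]
gripend_in [-107.2  -43.6   28. ]
gripback [-79.  -60.2  28. ]
gripfront [-76.  -45.7  28. ]
butt [-128.8  -65.1   28. ]
jawtip [83.8 -8.  28. ]
jawf [10.1 -7.9 28. ]
housingright [  9.8 -66.4  28. ]
```

Both cameras agree:
- **Clamp:** origin about (0.535, 0.080), yaw 11.3°. The known features land within about 2 mm.
- **Lid:** centre about (0.598, 0.1455), yaw about 13°. The tool is already aligned with it.

Moving over now.

>>> step_arm:
  rows:
    - {"angular":[0,0,0],"slide":[0.077,-0.0816,0],"jaw":0.44}
    - {"angular":[0,0,0],"slide":[0.077,-0.0816,0],"jaw":0.44}
    - {"angular":[0,0,0],"slide":[0.077,-0.0816,0],"jaw":0.44}
    - {"angular":[0,0,0],"slide":[0.077,-0.0816,0],"jaw":0.44}
    - {"angular":[0,0,0],"slide":[0.077,-0.0816,0],"jaw":0.44}
    - {"angular":[0,0,0],"slide":[0.077,-0.0816,0],"jaw":0.44}
    - {"angular":[0,0,0],"slide":[0.077,-0.0816,0],"jaw":0.44}
    - {"angular":[0,0,0],"slide":[0.077,-0.0816,0],"jaw":0.44}
    - {"angular":[0,0,0],"slide":[0.077,-0.0816,0],"jaw":0.44}
    - {"angular":[0,0,0],"slide":[0.077,-0.0816,0],"jaw":0.44}

```text
time_s: 1.35
tool_pos: [0.4308, -0.145, 0.1885]
tool_rot: [180.0, 0.0, 13.3]
force: [1.4, -1.3, -0.3]
grip_width: 0.0383
grasp_force: 0.0
```

>>> step_arm:
  rows:
    - {"angular":[0,0,0],"slide":[0.077,-0.0816,0],"jaw":0.44}
    - {"angular":[0,0,0],"slide":[0.077,-0.0816,0],"jaw":0.44}
    - {"angular":[0,0,0],"slide":[0.077,-0.0816,0.02],"jaw":0.44}
    - {"angular":[0,0,0],"slide":[0.077,-0.0816,0.05],"jaw":0.44}
    - {"angular":[0,0,0],"slide":[0.077,-0.0816,0.06],"jaw":0.44}
    - {"angular":[0,0,0],"slide":[0.077,-0.0816,0.06],"jaw":0.44}
    - {"angular":[0,0,0],"slide":[0,0,0.04],"jaw":0.44}
    - {"angular":[0,0,0],"slide":[0,0,0],"jaw":0.44}

```text
time_s: 2.35
tool_pos: [0.5958, 0.1421, 0.0723]
tool_rot: [180.0, 0.3, 13.4]
force: [0.0, -0.9, 1.7]
grip_width: 0.0382
grasp_force: 0.0
```

>>> step_arm:
  rows:
    - {"angular":[0,0,0],"slide":[0.005,-0.005,0.04],"jaw":0.44}
    - {"angular":[0,0,0],"slide":[0,0,0.014],"jaw":0.44}
    - {"angular":[0,0,0],"slide":[0,0,0.004],"jaw":0.44}
    - {"angular":[0,0,0],"slide":[0,0,0.004],"jaw":0.44}
    - {"angular":[0,0,0],"slide":[0,0,0],"jaw":0.44}

```text
time_s: 2.98
tool_pos: [0.5998, 0.146, 0.044]
tool_rot: [180.0, -0.0, 13.3]
force: [-0.1, -0.3, 0.8]
grip_width: 0.0384
grasp_force: 0.0
```

>>> step_arm:
  rows:
    - {"angular":[0,0,0],"slide":[0,0,0.004],"jaw":0.44}
    - {"angular":[0,0,0],"slide":[0,0,0.004],"jaw":0.44}
    - {"angular":[0,0,0],"slide":[0,0,0],"jaw":0.44}

```text
time_s: 3.35
tool_pos: [0.5994, 0.1461, 0.0394]
tool_rot: [180.0, 0.0, 13.3]
force: [-1.4, -0.8, -1.1]
grip_width: 0.0382
grasp_force: 0.0
```

>>> step_arm:
  rows:
    - {"angular":[0,0,0],"slide":[0,0,0.004],"jaw":0.44}
    - {"angular":[0,0,0],"slide":[0,0,0.004],"jaw":0.44}
    - {"angular":[0,0,0],"slide":[0,0,0],"jaw":0.44}

```text
time_s: 3.72
tool_pos: [0.5994, 0.146, 0.0354]
tool_rot: [180.0, 0.0, 13.3]
force: [0.1, -0.1, -0.1]
grip_width: 0.038
grasp_force: 0.0
```

>>> step_arm:
  rows:
    - {"angular":[0,0,0],"slide":[0,0,0.004],"jaw":0.44}
    - {"angular":[0,0,0],"slide":[0,0,0],"jaw":0.44}

```text
time_s: 3.98
tool_pos: [0.5994, 0.1461, 0.0335]
tool_rot: [180.0, 0.0, 13.3]
force: [-0.4, 1.2, -0.4]
grip_width: 0.0385
grasp_force: 0.0
```

```bash
python3 - <<'E'
from h import *
crop("side",env.read_camera("side"),150,110,310,230,5,"pics/s1.png")
E
```

```text
(no output)
```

View pics/s1.png

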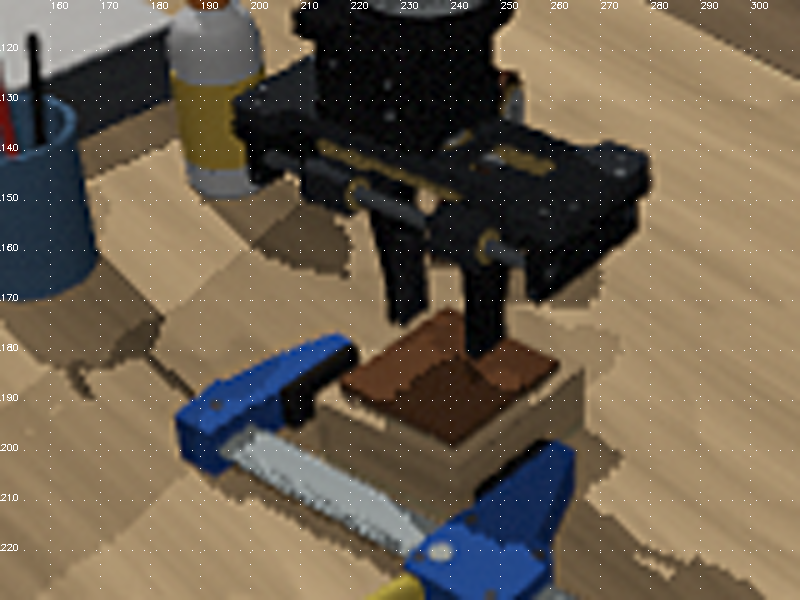

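```bash
python3 - <<'E'
from h import *
o=env.get_obs();t=np.array(o['tool_pos']);print(t,o['force'],o['tool_rot'])
R=Ro.from_euler('xyz',o['tool_rot'],degrees=True).as_matrix()
for z in(0,-.01,-.02,-.03):print(z,w2p("side",[t+R@[0,s*.0265,z] for s in(-1,0,1)]).round(1).tolist())
E
```

```text
[0.59950179 0.14610175 0.03357127] [-0.88397267 -0.09643581  0.41523196] [1.79996544e+02 1.19404865e-02 1.33418853e+01]
0 [[231.7, 183.2], [239.8, 187.0], [248.2, 190.8]]
-0.01 [[231.4, 180.0], [239.6, 183.7], [248.1, 187.6]]
-0.02 [[231.2, 176.7], [239.4, 180.4], [247.9, 184.2]]
-0.03 [[230.9, 173.4], [239.2, 177.1], [247.8, 180.9]]
```

The view shows the fingertips at (229,175) and (247,181), still above the lid. The lid's near corner is unmoved at (240,199), so the open tips sit higher than the TCP. I'll keep lowering until I feel contact.

>>> step_arm:
  rows:
    - {"angular":[0,0,0],"slide":[0,0,0.006],"jaw":0.44}
    - {"angular":[0,0,0],"slide":[0,0,0.006],"jaw":0.44}
    - {"angular":[0,0,0],"slide":[0,0,0],"jaw":0.44}

```text
time_s: 4.4
tool_pos: [0.5993, 0.146, 0.0272]
tool_rot: [180.0, 0.0, 13.3]
force: [-0.4, -0.0, 0.2]
grip_width: 0.0384
grasp_force: 0.0
```

>>> step_arm:
  rows:
    - {"angular":[0,0,0],"slide":[0,0,0.004],"jaw":0.44}
    - {"angular":[0,0,0],"slide":[0,0,0.004],"jaw":0.44}
    - {"angular":[0,0,0],"slide":[0,0,0],"jaw":0.44}

```text
time_s: 4.78
tool_pos: [0.5994, 0.146, 0.0234]
tool_rot: [180.0, 0.0, 13.3]
force: [0.2, -0.6, -0.3]
grip_width: 0.0384
grasp_force: 0.0
```

>>> step_arm:
  rows:
    - {"angular":[0,0,0],"slide":[0,0,0.004],"jaw":0.44}
    - {"angular":[0,0,0],"slide":[0,0,0.004],"jaw":0.44}
    - {"angular":[0,0,0],"slide":[0,0,0],"jaw":0.44}

```text
time_s: 5.15
tool_pos: [0.5994, 0.146, 0.0194]
tool_rot: [180.0, 0.0, 13.3]
force: [0.2, -0.5, -0.6]
grip_width: 0.038
grasp_force: 0.0
```

```bash
python3 - <<'E'
from h import *
crop("side",env.read_camera("side"),180,130,300,230,6,"pics/s2.png")
E
```

```text
(no output)
```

View pics/s2.png

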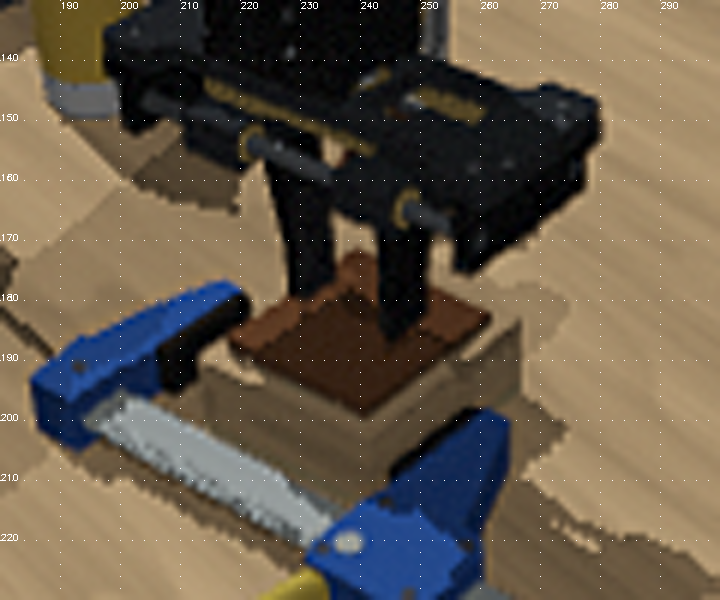

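The tips are now at (230.5,180) and (245,187), just touching the lid. That puts them about 25 mm above the reported TCP. I'll press on from here.

>>> step_arm:
  rows:
    - {"angular":[0,0,0],"slide":[0,0,0.004],"jaw":0.44}
    - {"angular":[0,0,0],"slide":[0,0,0],"jaw":0.44}

```text
time_s: 5.45
tool_pos: [0.5994, 0.1461, 0.0175]
tool_rot: [180.0, 0.0, 13.3]
force: [0.2, 0.9, -0.3]
grip_width: 0.0379
grasp_force: 0.0
```

>>> step_arm:
  rows:
    - {"angular":[0,0,0],"slide":[0,0,0.004],"jaw":0.44}
    - {"angular":[0,0,0],"slide":[0,0,0],"jaw":0.44}

```text
time_s: 5.7
tool_pos: [0.5994, 0.1461, 0.0154]
tool_rot: [180.0, 0.0, 13.3]
force: [0.1, 0.4, 0.8]
grip_width: 0.0384
grasp_force: 0.0
```

>>> step_arm:
  rows:
    - {"angular":[0,0,0],"slide":[0,0,0.004],"jaw":0.44}
    - {"angular":[0,0,0],"slide":[0,0,0],"jaw":0.44}

```text
time_s: 5.95
tool_pos: [0.5994, 0.146, 0.0134]
tool_rot: [180.0, 0.0, 13.3]
force: [0.9, 0.9, 0.4]
grip_width: 0.0382
grasp_force: 0.0
```

>>> step_arm:
  rows:
    - {"angular":[0,0,0],"slide":[0,0,0.004],"jaw":0.44}
    - {"angular":[0,0,0],"slide":[0,0,0],"jaw":0.44}

```text
time_s: 6.2
tool_pos: [0.5998, 0.1463, 0.012]
tool_rot: [180.0, -0.0, 13.3]
force: [-0.5, -0.3, 1.7]
grip_width: 0.0384
grasp_force: 1.3
```

>>> step_arm:
  rows:
    - {"angular":[0,0,0],"slide":[0,0,0.004],"jaw":0.44}
    - {"angular":[0,0,0],"slide":[0,0,0],"jaw":0.44}

```text
time_s: 6.45
tool_pos: [0.5998, 0.1464, 0.0102]
tool_rot: [-180.0, -0.0, 13.3]
force: [-0.6, -0.2, 4.6]
grip_width: 0.0381
grasp_force: 2.2
```

```bash
python3 - <<'E'
from h import *
crop("side",env.read_camera("side"),180,130,300,230,6,"pics/s3.png")
E
```

```text
(no output)
```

View pics/s3.png

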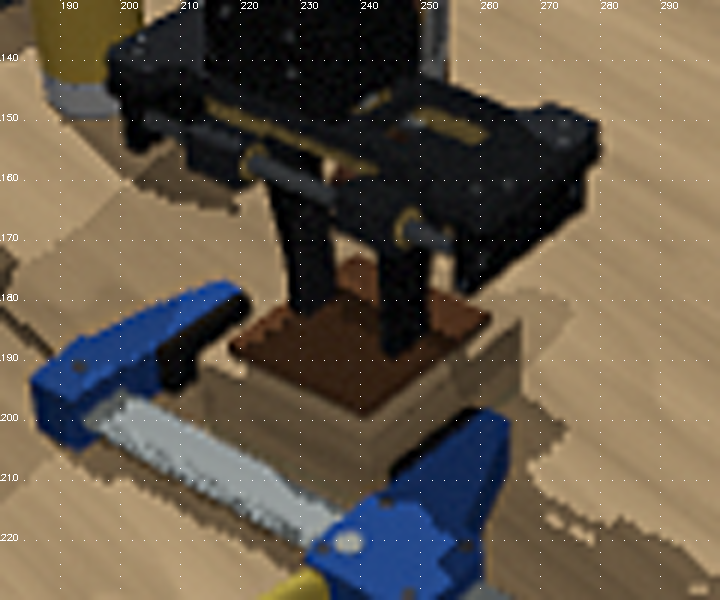

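Contact is at TCP reading z≈0.0125, with the tips at (230.5,182) and (246,188.5). Checking whether the xy is consistent as well.

```bash
python3 - <<'E'
from h import *
o=env.get_obs();t=np.array(o['tool_pos']);print(t,o['force'])
R=Ro.from_euler('xyz',o['tool_rot'],degrees=True).as_matrix()
for z in(0,-.031):print(z,w2p("side",[t+R@[x,s*y,z] for s in(-1,1) for y in (.0195,.034) for x in(-.0095,.0095)]).round(1).tolist())
print(p2w("side",(230,182),.0435),p2w("side",(245.6,188.2),.0435))
E
```

```text
[0.59977983 0.14645444 0.01013783] [-0.3777495  -0.34453533  4.336898  ]
0 [[231.9, 193.4], [236.7, 189.7], [227.5, 191.3], [232.4, 187.7], [243.9, 199.1], [248.7, 195.3], [248.5, 201.3], [253.3, 197.4]]
-0.031 [[231.1, 183.5], [236.1, 179.8], [226.7, 181.5], [231.7, 177.8], [243.4, 189.1], [248.3, 185.3], [248.1, 191.3], [252.9, 187.4]]
[0.58577094 0.16741803 0.0435    ] [0.59954143 0.12222967 0.0435    ]
```

The xy is consistent; only a fixed z offset of about 31 mm is needed. Continuing the press.

>>> step_arm:
  rows:
    - {"angular":[0,0,0],"slide":[0,0,0.004],"jaw":0.44}
    - {"angular":[0,0,0],"slide":[0,0,0.003],"jaw":0.44}
    - {"angular":[0,0,0],"slide":[0,0,0],"jaw":0.44}

```text
time_s: 6.88
tool_pos: [0.5998, 0.1464, 0.0065]
tool_rot: [-180.0, -0.0, 13.3]
force: [-1.5, -0.3, 4.7]
grip_width: 0.0384
grasp_force: 2.3
```

>>> step_arm:
  rows:
    - {"angular":[0,0,0],"slide":[0,0,0.003],"jaw":0.44}
    - {"angular":[0,0,0],"slide":[0,0,0],"jaw":0.44}

```text
time_s: 7.12
tool_pos: [0.5997, 0.1464, 0.0052]
tool_rot: [180.0, -0.0, 13.4]
force: [-1.7, -0.0, 5.1]
grip_width: 0.0379
grasp_force: 3.1
```

>>> step_arm:
  rows:
    - {"angular":[0,0,0],"slide":[0,0,0.003],"jaw":0.44}
    - {"angular":[0,0,0],"slide":[0,0,0],"jaw":0.44}

```text
time_s: 7.38
tool_pos: [0.5996, 0.1464, 0.0046]
tool_rot: [180.0, -0.0, 13.4]
force: [-3.9, -0.6, 12.2]
grip_width: 0.0382
grasp_force: 5.8
```

>>> step_arm:
  rows:
    - {"angular":[0,0,0],"slide":[0,0,0.003],"jaw":0.44}
    - {"angular":[0,0,0],"slide":[0,0,0],"jaw":0.44}
    - {"angular":[0,0,0],"slide":[0,0,0],"jaw":0.44}

```text
time_s: 7.75
tool_pos: [0.5996, 0.1464, 0.0045]
tool_rot: [179.9, 0.0, 13.3]
force: [-6.9, -2.4, 20.0]
grip_width: 0.0383
grasp_force: 10.0
```

>>> step_arm:
  rows:
    - {"angular":[0,0,0],"slide":[0,0,-0.02],"jaw":0.44}
    - {"angular":[0,0,0],"slide":[0.05,0,0],"jaw":0.44}
    - {"angular":[0,0,0],"slide":[0,0,0.01],"jaw":0.44}
    - {"angular":[0,0,0],"slide":[0,0,0.006],"jaw":0.44}
    - {"angular":[0,0,0],"slide":[0,0,0.003],"jaw":0.44}
    - {"angular":[0,0,0],"slide":[0,0,0],"jaw":0.44}
    - {"angular":[0,0,0],"slide":[0,0,0],"jaw":0.44}

```text
time_s: 8.62
tool_pos: [0.6239, 0.1517, 0.0045]
tool_rot: [179.9, -0.0, 13.3]
force: [-4.5, -1.3, 15.0]
grip_width: 0.0381
grasp_force: 7.6
```

>>> step_arm:
  rows:
    - {"angular":[0,0,0],"slide":[0,0,-0.02],"jaw":0.44}
    - {"angular":[0,0,0],"slide":[-0.1,0,0],"jaw":0.44}
    - {"angular":[0,0,0],"slide":[0,0,0.01],"jaw":0.44}
    - {"angular":[0,0,0],"slide":[0,0,0.006],"jaw":0.44}
    - {"angular":[0,0,0],"slide":[0,0,0.004],"jaw":0.44}
    - {"angular":[0,0,0],"slide":[0,0,0],"jaw":0.44}
    - {"angular":[0,0,0],"slide":[0,0,0],"jaw":0.44}

```text
time_s: 9.5
tool_pos: [0.5736, 0.1394, 0.0044]
tool_rot: [179.9, 0.3, 13.3]
force: [-13.5, -4.8, 23.4]
grip_width: 0.0382
grasp_force: 11.6
```

The panel is level: z is 0.0045 at the centre and at both ends. Now moving over the grip and trigger.

>>> step_arm:
  rows:
    - {"angular":[0,0,0],"slide":[0,0,-0.06],"jaw":0.44}
    - {"angular":[0,0,0],"slide":[0,0,-0.06],"jaw":1.0}
    - {"angular":[0,0,0],"slide":[-0.0815,0.052,0],"jaw":1.0}
    - {"angular":[0,0,0],"slide":[-0.0815,0.052,0],"jaw":1.0}
    - {"angular":[0,0,0],"slide":[-0.0815,0.052,0],"jaw":1.0}
    - {"angular":[0,0,0.0114],"slide":[0,0,0],"jaw":1.0}
    - {"angular":[0,0,0],"slide":[0,0,0],"jaw":1.0}

```text
time_s: 10.38
tool_pos: [0.4758, 0.0367, 0.0628]
tool_rot: [-180.0, -0.1, 11.3]
force: [0.2, 0.4, 0.9]
grip_width: 0.0851
grasp_force: 0.0
```

```bash
python3 - <<'E'
from h import *
o=env.get_obs();print(o['tool_pos'],o['tool_rot'],o['force'])
import cv2
im=env.read_camera("side");cv2.imwrite("pics/s4raw.png",im[:,:,::-1]);crop("side",im,150,110,310,270,3,"pics/a.png")
im2=env.read_camera("top");cv2.imwrite("pics/t4raw.png",im2[:,:,::-1]);crop("top",im2,180,170,310,270,3,"pics/b.png")
a=cv2.imread("pics/a.png");b=cv2.imread("pics/b.png")
b=cv2.copyMakeBorder(b[:,:320],0,a.shape[0]-b.shape[0],0,0,cv2.BORDER_CONSTANT) if a.shape[0]>=b.shape[0] else b
cv2.imwrite("pics/s4.png",np.hstack([a,b]))
E
```

```text
[0.47576969 0.03666835 0.0628259 ] [-1.79991039e+02 -1.24966860e-01  1.12706649e+01] [0.15715369 0.37846472 0.90935127]
```

View pics/s4.png

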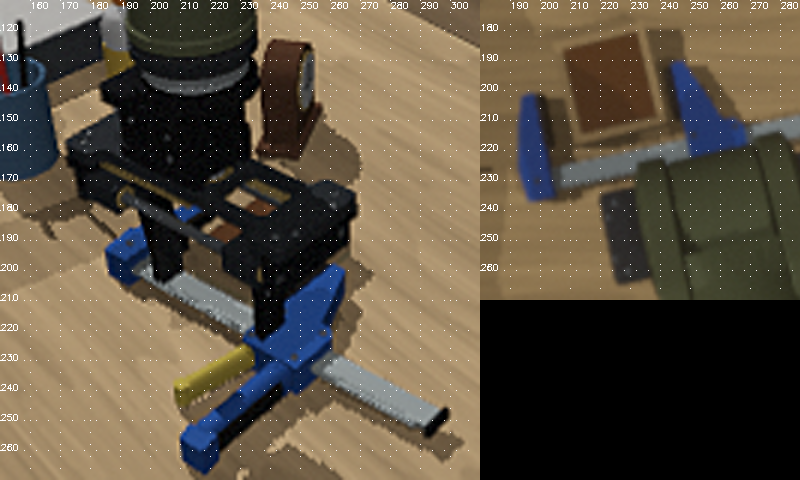

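The clamp, box and panel are undisturbed, with the fingers straddling the grip and trigger. Descending.

>>> step_arm:
  rows:
    - {"angular":[0,0,0],"slide":[-0.007,0.001,0.06],"jaw":1.0}
    - {"angular":[0,0,0],"slide":[0,0,0.06],"jaw":1.0}
    - {"angular":[0,0,0],"slide":[0,0,0.03],"jaw":1.0}
    - {"angular":[0,0,0],"slide":[0,0,0.014],"jaw":1.0}
    - {"angular":[0,0,0],"slide":[0,0,0],"jaw":1.0}

```text
time_s: 11.1
tool_pos: [0.4714, 0.0356, -0.0197]
tool_rot: [-180.0, -0.0, 11.3]
force: [0.2, -0.6, 0.5]
grip_width: 0.0869
grasp_force: 0.0
```

>>> step_arm:
  rows:
    - {"angular":[0,0,0],"slide":[0,0,0.005],"jaw":1.0}
    - {"angular":[0,0,0],"slide":[0,0,0],"jaw":1.0}
    - {"angular":[0,0,0],"slide":[0,0,0],"jaw":1.0}

```text
time_s: 11.48
tool_pos: [0.4713, 0.0349, -0.0219]
tool_rot: [180.0, -0.0, 11.3]
force: [-0.3, -0.5, -0.8]
grip_width: 0.087
grasp_force: 0.0
```

>>> step_arm:
  rows:
    - {"angular":[0,0,0],"slide":[0,0,0.008],"jaw":1.0}
    - {"angular":[0,0,0],"slide":[0,0,0],"jaw":0.75}
    - {"angular":[0,0,0],"slide":[0,0,0],"jaw":0.65}
    - {"angular":[0,0,0],"slide":[0,0,0],"jaw":0.65}
    - {"angular":[0,0,0],"slide":[0,0,0],"jaw":0.65}
  newtons: 20

```text
time_s: 12.1
tool_pos: [0.4709, 0.0341, -0.0264]
tool_rot: [179.9, 0.0, 11.3]
force: [0.6, -2.6, 0.6]
grip_width: 0.0592
grasp_force: 4.4
```

>>> step_arm:
  rows:
    - {"angular":[0,0,0],"slide":[0,0,0],"jaw":0.55}
    - {"angular":[0,0,0],"slide":[0,0,0],"jaw":0.42}
    - {"angular":[0,0,0],"slide":[0,0,0],"jaw":0.41}
    - {"angular":[0,0,0],"slide":[0,0,0],"jaw":0.41}
    - {"angular":[0,0,0],"slide":[0,0,0],"jaw":0.41}

```text
time_s: 12.72
tool_pos: [0.4709, 0.0345, -0.0263]
tool_rot: [180.0, 0.0, 11.3]
force: [-1.5, -4.5, 2.1]
grip_width: 0.0367
grasp_force: 19.9
```

The first stroke is full, 59 → 37 mm. Next strokes.

>>> step_arm:
  rows:
    - {"angular":[0,0,0],"slide":[0,0,0],"jaw":0.72}
    - {"angular":[0,0,0],"slide":[0,0,0],"jaw":0.72}
    - {"angular":[0,0,0],"slide":[0,0,0],"jaw":0.72}
    - {"angular":[0,0,0],"slide":[0,0,0],"jaw":0.72}
    - {"angular":[0,0,0],"slide":[0,0,0],"jaw":0.41}
    - {"angular":[0,0,0],"slide":[0,0,0],"jaw":0.41}
    - {"angular":[0,0,0],"slide":[0,0,0],"jaw":0.41}
    - {"angular":[0,0,0],"slide":[0,0,0],"jaw":0.41}

```text
time_s: 13.72
tool_pos: [0.4707, 0.033, -0.0263]
tool_rot: [179.9, 0.1, 11.2]
force: [-1.2, -4.5, 2.8]
grip_width: 0.0376
grasp_force: 12.2
```

>>> step_arm:
  rows:
    - {"angular":[0,0,0],"slide":[0,0,0],"jaw":0.72}
    - {"angular":[0,0,0],"slide":[0,0,0],"jaw":0.72}
    - {"angular":[0,0,0],"slide":[0,0,0],"jaw":0.72}
    - {"angular":[0,0,0],"slide":[0,0,0],"jaw":0.72}
    - {"angular":[0,0,0],"slide":[0,0,0],"jaw":0.41}
    - {"angular":[0,0,0],"slide":[0,0,0],"jaw":0.41}
    - {"angular":[0,0,0],"slide":[0,0,0],"jaw":0.41}
    - {"angular":[0,0,0],"slide":[0,0,0],"jaw":0.41}

```text
time_s: 14.72
tool_pos: [0.4707, 0.0331, -0.0264]
tool_rot: [179.9, 0.1, 11.2]
force: [-1.2, -5.2, 2.2]
grip_width: 0.0378
grasp_force: 12.5
```

```bash
python3 - <<'E'
from h import *
im2=env.read_camera("top");crop("top",im2,180,165,310,265,6,"pics/t5.png")
E
```

```text
(no output)
```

View pics/t5.png

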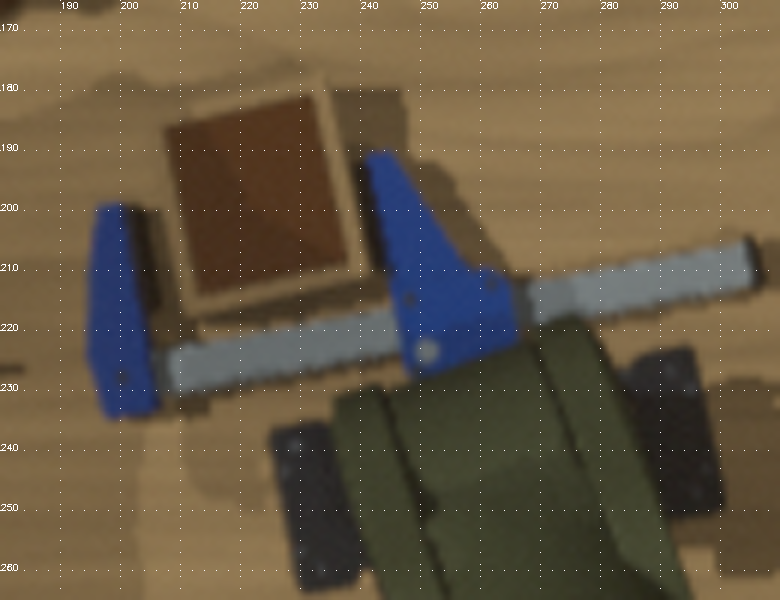

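The view shows the panel flush, and the far jaw's inner edge at (202–206, 200–233) moving in towards the box, with a few mm left. Two more strokes.

>>> step_arm:
  rows:
    - {"angular":[0,0,0],"slide":[0,0,0],"jaw":0.72}
    - {"angular":[0,0,0],"slide":[0,0,0],"jaw":0.72}
    - {"angular":[0,0,0],"slide":[0,0,0],"jaw":0.72}
    - {"angular":[0,0,0],"slide":[0,0,0],"jaw":0.72}
    - {"angular":[0,0,0],"slide":[0,0,0],"jaw":0.41}
    - {"angular":[0,0,0],"slide":[0,0,0],"jaw":0.41}
    - {"angular":[0,0,0],"slide":[0,0,0],"jaw":0.41}
    - {"angular":[0,0,0],"slide":[0,0,0],"jaw":0.41}
    - {"angular":[0,0,0],"slide":[0,0,0],"jaw":0.41}
  newtons: 25

```text
time_s: 15.9
tool_pos: [0.4708, 0.0333, -0.0263]
tool_rot: [179.9, 0.1, 11.2]
force: [-1.1, -5.4, 2.5]
grip_width: 0.0368
grasp_force: 24.2
```

>>> step_arm:
  rows:
    - {"angular":[0,0,0],"slide":[0,0,0],"jaw":0.72}
    - {"angular":[0,0,0],"slide":[0,0,0],"jaw":0.72}
    - {"angular":[0,0,0],"slide":[0,0,0],"jaw":0.72}
    - {"angular":[0,0,0],"slide":[0,0,0],"jaw":0.72}
    - {"angular":[0,0,0],"slide":[0,0,0],"jaw":0.41}
    - {"angular":[0,0,0],"slide":[0,0,0],"jaw":0.41}
    - {"angular":[0,0,0],"slide":[0,0,0],"jaw":0.41}
    - {"angular":[0,0,0],"slide":[0,0,0],"jaw":0.41}
    - {"angular":[0,0,0],"slide":[0,0,0],"jaw":0.41}

```text
time_s: 17.02
tool_pos: [0.4706, 0.0332, -0.0264]
tool_rot: [179.9, 0.1, 11.2]
force: [-1.7, -5.4, 2.1]
grip_width: 0.0365
grasp_force: 24.1
```

>>> step_arm:
  rows:
    - {"angular":[0,0,0],"slide":[0,0,0],"jaw":0.72}
    - {"angular":[0,0,0],"slide":[0,0,0],"jaw":0.72}
    - {"angular":[0,0,0],"slide":[0,0,0],"jaw":0.72}
    - {"angular":[0,0,0],"slide":[0,0,0],"jaw":0.72}
    - {"angular":[0,0,0],"slide":[0,0,0],"jaw":0.41}
    - {"angular":[0,0,0],"slide":[0,0,0],"jaw":0.41}
    - {"angular":[0,0,0],"slide":[0,0,0],"jaw":0.41}
    - {"angular":[0,0,0],"slide":[0,0,0],"jaw":0.41}
    - {"angular":[0,0,0],"slide":[0,0,0],"jaw":0.41}

```text
time_s: 18.15
tool_pos: [0.4706, 0.0333, -0.0263]
tool_rot: [179.9, 0.1, 11.2]
force: [-1.5, -5.9, 3.2]
grip_width: 0.0366
grasp_force: 24.1
```

```bash
python3 - <<'E'
from h import *
im2=env.read_camera("top");crop("top",im2,180,165,310,265,6,"pics/t6.png")
E
```

```text
(no output)
```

View pics/t6.png

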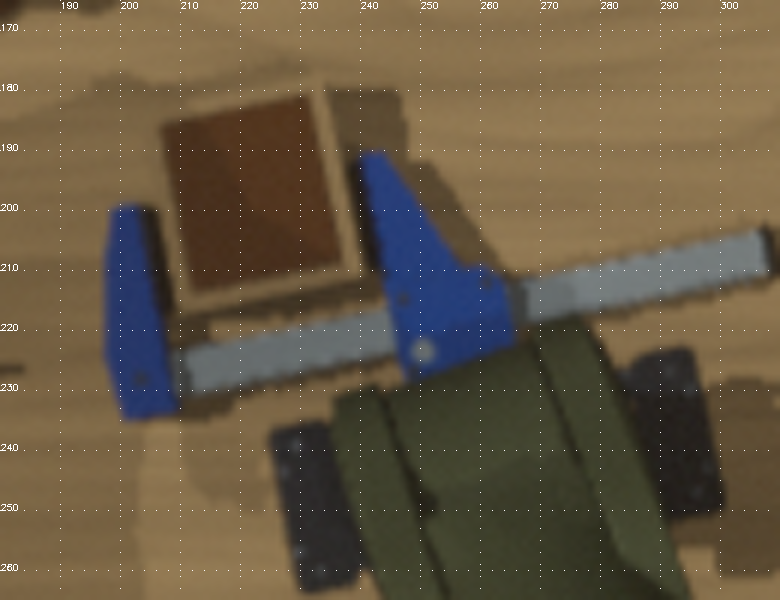

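The far pad (inner edge about (205,200)–(209,232)) is almost on the box. Next stroke.

>>> step_arm:
  rows:
    - {"angular":[0,0,0],"slide":[0,0,0],"jaw":0.72}
    - {"angular":[0,0,0],"slide":[0,0,0],"jaw":0.72}
    - {"angular":[0,0,0],"slide":[0,0,0],"jaw":0.72}
    - {"angular":[0,0,0],"slide":[0,0,0],"jaw":0.72}
    - {"angular":[0,0,0],"slide":[0,0,0],"jaw":0.41}
    - {"angular":[0,0,0],"slide":[0,0,0],"jaw":0.41}
    - {"angular":[0,0,0],"slide":[0,0,0],"jaw":0.41}
    - {"angular":[0,0,0],"slide":[0,0,0],"jaw":0.41}
    - {"angular":[0,0,0],"slide":[0,0,0],"jaw":0.41}

```text
time_s: 19.32
tool_pos: [0.4706, 0.0333, -0.0264]
tool_rot: [179.9, 0.1, 11.2]
force: [-1.9, -4.5, 3.5]
grip_width: 0.0366
grasp_force: 24.0
```

>>> step_arm:
  rows:
    - {"angular":[0,0,0],"slide":[0,0,0],"jaw":0.72}
    - {"angular":[0,0,0],"slide":[0,0,0],"jaw":0.72}
    - {"angular":[0,0,0],"slide":[0,0,0],"jaw":0.72}
    - {"angular":[0,0,0],"slide":[0,0,0],"jaw":0.72}
    - {"angular":[0,0,0],"slide":[0,0,0],"jaw":0.41}
    - {"angular":[0,0,0],"slide":[0,0,0],"jaw":0.41}
    - {"angular":[0,0,0],"slide":[0,0,0],"jaw":0.41}
    - {"angular":[0,0,0],"slide":[0,0,0],"jaw":0.41}
    - {"angular":[0,0,0],"slide":[0,0,0],"jaw":0.41}

```text
time_s: 20.45
tool_pos: [0.4707, 0.0334, -0.0263]
tool_rot: [179.9, 0.1, 11.2]
force: [-2.1, -5.3, 3.7]
grip_width: 0.0368
grasp_force: 23.8
```

No picture views are left, so I'll measure numerically: the blue far jaw's inner edge, the near jaw's edge and the light box edges, from saved and new images.

```bash
cat > m.py <<'E'
from h import *
def meas(im):
    hsv=cv2.cvtColor(np.ascontiguousarray(im),cv2.COLOR_RGB2HSV)
    blue=(hsv[...,0]>105)&(hsv[...,0]<130)&(hsv[...,1]>120)
    lid=np.zeros(blue.shape,bool)
    c=im.astype(int); lid=(c[...,0]>c[...,2]*2.2)&(c.sum(2)<190)
    far=blue[195:240,185:225];ys,xs=np.nonzero(far)
    r=[round(xs.mean()+185,2),round(ys.mean()+195,2)]
    n=blue[188:208,232:270];ys,xs=np.nonzero(n);r+=[round(xs.mean()+232,2),round(ys.mean()+188,2)]
    l=lid[178:218,203:242];ys,xs=np.nonzero(l);r+=[round(xs.mean()+203,2),round(ys.mean()+178,2),len(xs)]
    return r
E
python3 - <<'E'
from m import *
for f in("top0","t4raw"):print(f,meas(cv2.imread(f"pics/{f}.png")[:,:,::-1]))
for f in("t5","t6"):
    o=cv2.resize(cv2.imread(f"pics/{f}.png"),None,fx=1/6,fy=1/6,interpolation=cv2.INTER_AREA)
    im=np.zeros((384,512,3),np.uint8);im[165:265,180:310]=o[:,:,::-1];print(f,meas(im))
im=env.read_camera("top");cv2.imwrite("pics/t7raw.png",im[:,:,::-1]);print(meas(im))
for v in(205,210):print(im[v,194:216].tolist())
E
```

```text
top0 [np.float64(197.38), np.float64(220.37), np.float64(249.55), np.float64(200.58), np.float64(222.64), np.float64(197.14), 703]
t4raw [np.float64(197.51), np.float64(220.82), np.float64(249.58), np.float64(200.54), np.float64(222.78), np.float64(197.19), 676]
t5 [np.float64(199.34), np.float64(218.53), np.float64(246.79), np.float64(200.5), np.float64(222.23), np.float64(196.94), 653]
t6 [np.float64(202.02), np.float64(218.34), np.float64(245.73), np.float64(200.55), np.float64(221.48), np.float64(196.58), 643]
[np.float64(201.96), np.float64(218.35), np.float64(245.76), np.float64(200.47), np.float64(221.31), np.float64(196.72), 678]
[[125, 104, 70], [126, 105, 73], [123, 102, 73], [92, 83, 87], [55, 63, 100], [40, 54, 104], [40, 56, 105], [40, 55, 105], [40, 55, 103], [39, 49, 83], [43, 41, 51], [40, 33, 29], [47, 38, 27], [93, 75, 51], [113, 92, 63], [114, 92, 63], [87, 67, 43], [74, 50, 31], [73, 47, 30], [72, 48, 28], [73, 48, 29], [73, 49, 31]]
[[113, 92, 63], [113, 93, 64], [112, 92, 68], [78, 74, 89], [47, 59, 101], [41, 55, 105], [40, 56, 105], [38, 54, 104], [39, 55, 104], [39, 55, 102], [38, 43, 76], [41, 38, 46], [39, 34, 28], [50, 39, 29], [96, 78, 52], [114, 94, 62], [113, 93, 61], [88, 67, 43], [74, 50, 33], [72, 47, 27], [73, 49, 30], [71, 47, 29]]
```

>>> step_arm:
  rows:
    - {"angular":[0,0,0],"slide":[0,0,0],"jaw":0.76}
    - {"angular":[0,0,0],"slide":[0,0,0],"jaw":0.76}
    - {"angular":[0,0,0],"slide":[0,0,0],"jaw":0.76}
    - {"angular":[0,0,0],"slide":[0,0,0],"jaw":0.76}
    - {"angular":[0,0,0],"slide":[0,0,0],"jaw":0.76}
    - {"angular":[0,0,0],"slide":[0,0,0],"jaw":0.76}

```text
time_s: 21.25
tool_pos: [0.4715, 0.0355, -0.0261]
tool_rot: [-180.0, -0.1, 11.3]
force: [0.7, 2.0, -0.2]
grip_width: 0.0656
grasp_force: 0.8
```

```bash
python3 -c "
from m import *
print(meas(env.read_camera('top')))"
```

```text
[np.float64(200.94), np.float64(218.53), np.float64(245.8), np.float64(200.6), np.float64(221.28), np.float64(196.67), 673]
```

>>> step_arm:
  rows:
    - {"angular":[0,0,0],"slide":[0,0,0],"jaw":0.65}
    - {"angular":[0,0,0],"slide":[0,0,0],"jaw":0.53}
    - {"angular":[0,0,0],"slide":[0,0,0],"jaw":0.53}
    - {"angular":[0,0,0],"slide":[0,0,0],"jaw":0.53}

```text
time_s: 21.8
tool_pos: [0.4707, 0.0335, -0.0264]
tool_rot: [179.9, 0.1, 11.3]
force: [-0.0, -1.7, 1.9]
grip_width: 0.047
grasp_force: 5.9
```

```bash
python3 -c "
from m import *
print(meas(env.read_camera('top')))"
```

```text
[np.float64(201.9), np.float64(219.8), np.float64(246.33), np.float64(200.67), np.float64(221.3), np.float64(196.75), 674]
```

>>> step_arm:
  rows:
    - {"angular":[0,0,0],"slide":[0,0,0],"jaw":0.46}
    - {"angular":[0,0,0],"slide":[0,0,0],"jaw":0.4}
    - {"angular":[0,0,0],"slide":[0,0,0],"jaw":0.4}
    - {"angular":[0,0,0],"slide":[0,0,0],"jaw":0.4}

```text
time_s: 22.35
tool_pos: [0.4706, 0.0336, -0.0264]
tool_rot: [179.9, 0.1, 11.2]
force: [-0.5, -5.4, 3.6]
grip_width: 0.0366
grasp_force: 24.0
```

```bash
python3 -c "
from m import *
print(meas(env.read_camera('top')))"
```

```text
[np.float64(201.88), np.float64(217.93), np.float64(245.8), np.float64(200.55), np.float64(221.32), np.float64(196.61), 675]
```

```bash
cat > m2.py <<'E'
from h import *
def blob(mask,win):
    x0,y0,x1,y1=win;ys,xs=np.nonzero(mask[y0:y1,x0:x1]);return np.array([xs.mean()+x0,ys.mean()+y0])
def meas2(im):
    im=np.ascontiguousarray(im);hsv=cv2.cvtColor(im,cv2.COLOR_RGB2HSV);c=im.astype(int)
    blue=((hsv[...,0]>105)&(hsv[...,0]<130)&(hsv[...,1]>110)).astype(np.uint8)
    n,lab,st,ce=cv2.connectedComponentsWithStats(blue)
    ids=[i for i in range(1,n) if st[i,4]>60 and 185<ce[i][0]<275 and 185<ce[i][1]<260]
    far=min(ids,key=lambda i:ce[i][0]);near=max(ids,key=lambda i:st[i,4]*(ce[i][0]>230))
    def rect(i):
        p=np.argwhere(lab==i)[:,::-1].astype(np.float32);return p
    fp=rect(far);np_=rect(near)
    gray=((hsv[...,1]<60)&(c.sum(2)>230)).astype(np.uint8)
    # bar axis from steel pixels between jaws and beyond
    g=np.argwhere(gray[200:240,195:315])[:,::-1].astype(np.float32)+[195,200]
    vx,vy,x0,y0=cv2.fitLine(g.astype(np.float32),cv2.DIST_HUBER,0,.01,.01).ravel()
    d=np.array([vx,vy]);d*=np.sign(d[0]) ; nrm=np.array([-d[1],d[0]])
    # gap: inner blue edges, at several levels above the bar
    out=[]
    for h in(14,18,22,26):
        fs=fp[(abs((fp-[x0,y0])@nrm+h)<1.5)]@d; ns=np_[(abs((np_-[x0,y0])@nrm+h)<1.5)]@d
        out.append(round(ns.min()-fs.max(),1) if len(fs) and len(ns) else None)
    lid=((c[...,0]>c[...,2]*2.2)&(c.sum(2)<190)).astype(np.uint8)
    lp=np.argwhere(lid[170:222,198:246])[:,::-1].astype(np.float32)+[198,170]
    r=cv2.minAreaRect(lp.astype(np.float32))
    return dict(yaw=round(np.degrees(np.arctan2(-d[1],d[0])),2),gap=out,far=fp.mean(0)@d,near=np_[(abs((np_-[x0,y0])@nrm+20)<6)].mean(0)@d,lid=lp.mean(0).round(2).tolist(),ang=round(r[2],1),bartip=np.percentile(g@d,99))
E
python3 - <<'E'
from m2 import *
for f in("top0","t7raw"):print(f,meas2(cv2.imread(f"pics/{f}.png")[:,:,::-1]))
for f in("t5","t6"):
    o=cv2.resize(cv2.imread(f"pics/{f}.png"),None,fx=1/6,fy=1/6,interpolation=cv2.INTER_AREA)
    im=np.zeros((384,512,3),np.uint8);im[165:265,180:310]=o[:,:,::-1];print(f,meas2(im))
im=env.read_camera("top");cv2.imwrite("pics/t8raw.png",im[:,:,::-1]);print(meas2(im))
E
```

```text
top0 {'yaw': np.float32(12.26), 'gap': [np.float32(47.6), np.float32(47.6), np.float32(47.1), np.float32(46.9)], 'far': np.float32(146.0679), 'near': np.float32(201.00116), 'lid': [222.64, 197.14], 'ang': 77.0, 'bartip': np.float64(250.2695768779516)}
t7raw {'yaw': np.float32(11.32), 'gap': [np.float32(38.8), np.float32(38.6), np.float32(38.4), np.float32(38.6)], 'far': np.float32(155.23203), 'near': np.float32(201.37727), 'lid': [221.31, 196.72], 'ang': 78.7, 'bartip': np.float64(259.59301077648996)}
t5 {'yaw': np.float32(10.46), 'gap': [np.float32(42.4), np.float32(42.4), np.float32(42.6), np.float32(42.6)], 'far': np.float32(156.37701), 'near': np.float32(205.9434), 'lid': [222.23, 196.94], 'ang': 77.9, 'bartip': np.float64(260.55793338358404)}
t6 {'yaw': np.float32(11.26), 'gap': [np.float32(38.8), np.float32(38.6), np.float32(38.4), np.float32(39.4)], 'far': np.float32(155.55386), 'near': np.float32(201.47025), 'lid': [221.48, 196.58], 'ang': 78.7, 'bartip': np.float64(260.0169416330755)}
{'yaw': np.float32(11.34), 'gap': [np.float32(38.2), np.float32(38.6), np.float32(38.4), np.float32(38.6)], 'far': np.float32(155.11452), 'near': np.float32(201.23563), 'lid': [221.27, 196.72], 'ang': 78.7, 'bartip': np.float64(259.0922331535816)}
```

>>> step_arm:
  rows:
    - {"angular":[0,0,0],"slide":[0,0,0],"jaw":0.74}
    - {"angular":[0,0,0],"slide":[0,0,0],"jaw":0.74}
    - {"angular":[0,0,0],"slide":[0,0,0],"jaw":0.74}
    - {"angular":[0,0,0],"slide":[0,0,0],"jaw":0.74}
    - {"angular":[0,0,0],"slide":[0,0,0],"jaw":0.74}
    - {"angular":[0,0,0],"slide":[0,0,0],"jaw":0.74}

```text
time_s: 23.2
tool_pos: [0.4713, 0.0354, -0.0262]
tool_rot: [-180.0, -0.0, 11.3]
force: [0.5, 1.3, 0.4]
grip_width: 0.0645
grasp_force: 0.8
```

```bash
python3 -c "
from m2 import *
im=env.read_camera('top');cv2.imwrite('pics/t9raw.png',im[:,:,::-1]);print(meas2(im))"
```

```text
{'yaw': np.float32(11.6), 'gap': [np.float32(39.8), np.float32(39.8), np.float32(39.4), np.float32(39.6)], 'far': np.float32(152.99043), 'near': np.float32(200.19122), 'lid': [221.3, 196.69], 'ang': 78.1, 'bartip': np.float64(256.97146072506905)}
```

>>> step_arm:
  rows:
    - {"angular":[0,0,0],"slide":[0,0,0],"jaw":0.4}
    - {"angular":[0,0,0],"slide":[0,0,0],"jaw":0.4}
    - {"angular":[0,0,0],"slide":[0,0,0],"jaw":0.4}
    - {"angular":[0,0,0],"slide":[0,0,0],"jaw":0.4}
    - {"angular":[0,0,0],"slide":[0,0,0],"jaw":0.4}
    - {"angular":[0,0,0],"slide":[0,0,0],"jaw":0.4}
  newtons: 32

```text
time_s: 24.0
tool_pos: [0.4705, 0.0331, -0.0264]
tool_rot: [179.9, 0.1, 11.2]
force: [-1.2, -5.5, 3.6]
grip_width: 0.0358
grasp_force: 30.7
```

```bash
python3 -c "
from m2 import *
im=env.read_camera('top');cv2.imwrite('pics/t10raw.png',im[:,:,::-1]);print(meas2(im))"
```

```text
{'yaw': np.float32(11.5), 'gap': [np.float32(39.4), np.float32(38.8), np.float32(38.4), np.float32(38.6)], 'far': np.float32(154.44609), 'near': np.float32(200.50845), 'lid': [221.24, 196.7], 'ang': 77.9, 'bartip': np.float64(258.78613987773656)}
```

```bash
cat > prof.py <<'E'
from m2 import *
def prof(im):
    # metric rectification at z=27mm, clamp frame axes (yaw 11.4), 1 mm/px around box
    th=np.radians(11.4);ex=np.array([np.cos(th),np.sin(th)]);ey=np.array([-np.sin(th),np.cos(th)])
    o=np.array([.535,.080]);res=[]
    ys=np.arange(-25,140.,1)
    rows=[]
    for x in range(40,72,4):
        P=np.c_[o+x/1000*ex+ys[:,None]/1000*ey,np.full(len(ys),.0275)]
        uv=w2p("top",P).astype(np.float32)
        rows.append(cv2.remap(im,uv[None,:,0].copy(),uv[None,:,1].copy(),cv2.INTER_CUBIC)[0].astype(int))
    return ys,np.array(rows)
E
python3 - <<'E'
from prof import *
for f in("top0","t9raw","t10raw"):
    ys,r=prof(np.ascontiguousarray(cv2.imread(f"pics/{f}.png")[:,:,::-1]))
    for k in(1,5):
        print(f,"x",40+4*k)
        print(" near",[(int(y),int(a[0]),int(a[2])) for y,a in zip(ys,r[k]) if -8<=y<=34][::2])
        print(" far",[(int(y),int(a[0]),int(a[2])) for y,a in zip(ys,r[k]) if 86<=y<=132][::2])
E
```

```text
top0 x 44
 near [(-8, 38, 69), (-6, 40, 43), (-4, 41, 30), (-2, 45, 31), (0, 48, 27), (2, 60, 33), (4, 74, 42), (6, 84, 47), (8, 105, 58), (10, 107, 59), (12, 85, 46), (14, 77, 41), (16, 74, 36), (18, 74, 29), (20, 75, 29), (22, 75, 30), (24, 76, 30), (26, 75, 27), (28, 75, 28), (30, 75, 30), (32, 76, 30), (34, 75, 28)]
 far [(86, 77, 31), (88, 82, 34), (90, 96, 47), (92, 114, 62), (94, 124, 69), (96, 122, 67), (98, 105, 57), (100, 78, 42), (102, 64, 34), (104, 64, 36), (106, 67, 38), (108, 71, 40), (110, 77, 42), (112, 80, 43), (114, 78, 42), (116, 62, 34), (118, 43, 24), (120, 38, 23), (122, 40, 29), (124, 42, 40), (126, 42, 62), (128, 40, 91), (130, 38, 109), (132, 38, 113)]
top0 x 60
 near [(-8, 38, 71), (-6, 40, 42), (-4, 41, 30), (-2, 44, 28), (0, 48, 27), (2, 57, 30), (4, 68, 36), (6, 78, 43), (8, 102, 58), (10, 115, 64), (12, 102, 55), (14, 86, 46), (16, 76, 38), (18, 76, 32), (20, 76, 30), (22, 76, 29), (24, 75, 28), (26, 75, 27), (28, 75, 28), (30, 76, 30), (32, 76, 32), (34, 75, 28)]
 far [(86, 76, 27), (88, 79, 31), (90, 93, 44), (92, 111, 59), (94, 122, 68), (96, 126, 71
[... 2378 characters left out ...]
10raw x 60
 near [(-8, 39, 121), (-6, 42, 122), (-4, 41, 123), (-2, 39, 119), (0, 39, 110), (2, 37, 77), (4, 36, 42), (6, 37, 29), (8, 41, 25), (10, 62, 35), (12, 93, 52), (14, 122, 69), (16, 136, 77), (18, 127, 71), (20, 110, 56), (22, 92, 40), (24, 83, 33), (26, 82, 32), (28, 82, 33), (30, 81, 32), (32, 82, 32), (34, 82, 31)]
 far [(86, 72, 30), (88, 72, 29), (90, 71, 27), (92, 77, 31), (94, 91, 44), (96, 108, 58), (98, 117, 64), (100, 114, 64), (102, 94, 52), (104, 63, 35), (106, 43, 26), (108, 36, 24), (110, 39, 37), (112, 42, 63), (114, 41, 91), (116, 39, 106), (118, 39, 104), (120, 37, 104), (122, 37, 104), (124, 39, 105), (126, 38, 104), (128, 38, 104), (130, 43, 103), (132, 62, 101)]
```

>>> step_arm:
  rows:
    - {"angular":[0,0,0],"slide":[0,0,0],"jaw":0.74}
    - {"angular":[0,0,0],"slide":[0,0,0],"jaw":0.74}
    - {"angular":[0,0,0],"slide":[0,0,0],"jaw":0.74}
    - {"angular":[0,0,0],"slide":[0,0,0],"jaw":0.74}
    - {"angular":[0,0,0],"slide":[0,0,0],"jaw":0.74}
    - {"angular":[0,0,0],"slide":[0,0,0],"jaw":0.5}
    - {"angular":[0,0,0],"slide":[0,0,0],"jaw":0.5}
    - {"angular":[0,0,0],"slide":[0,0,0],"jaw":0.5}
    - {"angular":[0,0,0],"slide":[0,0,0],"jaw":0.5}

```text
time_s: 25.18
tool_pos: [0.4708, 0.0336, -0.0263]
tool_rot: [179.9, 0.1, 11.2]
force: [-0.5, -2.7, 1.7]
grip_width: 0.0441
grasp_force: 6.3
```

>>> step_arm:
  rows:
    - {"angular":[0,0,0],"slide":[0,0,0],"jaw":0.475}
    - {"angular":[0,0,0],"slide":[0,0,0],"jaw":0.475}

```text
time_s: 25.42
tool_pos: [0.4707, 0.0339, -0.0263]
tool_rot: [179.9, 0.1, 11.2]
force: [-2.6, -4.5, 3.7]
grip_width: 0.0421
grasp_force: 8.9
```

>>> step_arm:
  rows:
    - {"angular":[0,0,0],"slide":[0,0,0],"jaw":0.46}
    - {"angular":[0,0,0],"slide":[0,0,0],"jaw":0.46}

```text
time_s: 25.68
tool_pos: [0.4707, 0.0341, -0.0263]
tool_rot: [179.9, 0.1, 11.2]
force: [-0.5, -4.9, 3.2]
grip_width: 0.0406
grasp_force: 9.0
```

>>> step_arm:
  rows:
    - {"angular":[0,0,0],"slide":[0,0,0],"jaw":0.445}
    - {"angular":[0,0,0],"slide":[0,0,0],"jaw":0.445}

```text
time_s: 25.92
tool_pos: [0.4707, 0.0341, -0.0263]
tool_rot: [179.9, 0.1, 11.2]
force: [-1.4, -4.2, 2.4]
grip_width: 0.0394
grasp_force: 9.3
```

>>> step_arm:
  rows:
    - {"angular":[0,0,0],"slide":[0,0,0],"jaw":0.43}
    - {"angular":[0,0,0],"slide":[0,0,0],"jaw":0.43}

```text
time_s: 26.18
tool_pos: [0.4706, 0.0341, -0.0263]
tool_rot: [179.9, 0.1, 11.2]
force: [-1.3, -4.7, 3.8]
grip_width: 0.0376
grasp_force: 9.7
```

The stroke force shows the play was too large. The clamp has slid sideways, so opening to 64 mm no longer lets the trigger fully out. I'll open fully on each stroke.

>>> step_arm:
  rows:
    - {"angular":[0,0,0],"slide":[0,0,0],"jaw":1.0}
    - {"angular":[0,0,0],"slide":[0,0,0],"jaw":1.0}
    - {"angular":[0,0,0],"slide":[0,0,0],"jaw":1.0}
    - {"angular":[0,0,0],"slide":[0,0,0],"jaw":1.0}
    - {"angular":[0,0,0],"slide":[0,0,0],"jaw":1.0}
    - {"angular":[0,0,0],"slide":[0,0,0],"jaw":1.0}
    - {"angular":[0,0,0],"slide":[0,0,0],"jaw":1.0}
    - {"angular":[0,0,0],"slide":[0,0,0],"jaw":1.0}
  newtons: 25

```text
time_s: 27.18
tool_pos: [0.4709, 0.0349, -0.0264]
tool_rot: [180.0, 0.0, 11.3]
force: [-0.5, -1.0, 0.2]
grip_width: 0.0868
grasp_force: 0.0
```

>>> step_arm:
  rows:
    - {"angular":[0,0,0],"slide":[0,0,0],"jaw":0.4}
    - {"angular":[0,0,0],"slide":[0,0,0],"jaw":0.4}
    - {"angular":[0,0,0],"slide":[0,0,0],"jaw":0.4}
    - {"angular":[0,0,0],"slide":[0,0,0],"jaw":0.4}
    - {"angular":[0,0,0],"slide":[0,0,0],"jaw":0.4}
    - {"angular":[0,0,0],"slide":[0,0,0],"jaw":0.4}
    - {"angular":[0,0,0],"slide":[0,0,0],"jaw":0.4}
    - {"angular":[0,0,0],"slide":[0,0,0],"jaw":0.4}

```text
time_s: 28.18
tool_pos: [0.4706, 0.0335, -0.0264]
tool_rot: [179.9, 0.1, 11.2]
force: [-2.1, -4.8, 2.3]
grip_width: 0.0359
grasp_force: 24.0
```

```bash
python3 -c "
from m2 import *
im=env.read_camera('top');cv2.imwrite('pics/t11raw.png',im[:,:,::-1]);print(meas2(im))"
```

```text
{'yaw': np.float32(11.75), 'gap': [np.float32(37.4), np.float32(37.9), np.float32(37.7), np.float32(37.4)], 'far': np.float32(154.52383), 'near': np.float32(199.20496), 'lid': [221.15, 196.63], 'ang': 78.7, 'bartip': np.float64(258.59033388376236)}
```

Progress: the gap closed by about 1 px. Next full stroke.

>>> step_arm:
  rows:
    - {"angular":[0,0,0],"slide":[0,0,0],"jaw":1.0}
    - {"angular":[0,0,0],"slide":[0,0,0],"jaw":1.0}
    - {"angular":[0,0,0],"slide":[0,0,0],"jaw":1.0}
    - {"angular":[0,0,0],"slide":[0,0,0],"jaw":1.0}
    - {"angular":[0,0,0],"slide":[0,0,0],"jaw":1.0}
    - {"angular":[0,0,0],"slide":[0,0,0],"jaw":1.0}
    - {"angular":[0,0,0],"slide":[0,0,0],"jaw":1.0}
    - {"angular":[0,0,0],"slide":[0,0,0],"jaw":1.0}

```text
time_s: 29.22
tool_pos: [0.4709, 0.0349, -0.0263]
tool_rot: [180.0, 0.0, 11.3]
force: [-0.9, 0.5, -0.6]
grip_width: 0.0868
grasp_force: 0.0
```

>>> step_arm:
  rows:
    - {"angular":[0,0,0],"slide":[0,0,0],"jaw":0.4}
    - {"angular":[0,0,0],"slide":[0,0,0],"jaw":0.4}
    - {"angular":[0,0,0],"slide":[0,0,0],"jaw":0.4}
    - {"angular":[0,0,0],"slide":[0,0,0],"jaw":0.4}
    - {"angular":[0,0,0],"slide":[0,0,0],"jaw":0.4}
    - {"angular":[0,0,0],"slide":[0,0,0],"jaw":0.4}
    - {"angular":[0,0,0],"slide":[0,0,0],"jaw":0.4}
    - {"angular":[0,0,0],"slide":[0,0,0],"jaw":0.4}

```text
time_s: 30.22
tool_pos: [0.4705, 0.0329, -0.0264]
tool_rot: [179.9, 0.1, 11.2]
force: [-2.7, -5.4, 2.8]
grip_width: 0.037
grasp_force: 23.8
```

```bash
python3 -c "
from m2 import *
im=env.read_camera('top');cv2.imwrite('pics/t12raw.png',im[:,:,::-1]);print(meas2(im))"
```

```text
{'yaw': np.float32(12.71), 'gap': [np.float32(37.4), np.float32(37.1), np.float32(37.1), np.float32(37.1)], 'far': np.float32(150.9318), 'near': np.float32(194.80681), 'lid': [221.2, 196.31], 'ang': 77.9, 'bartip': np.float64(255.10789425373076)}
```

>>> step_arm:
  rows:
    - {"angular":[0,0,0],"slide":[0,0,0],"jaw":1.0}
    - {"angular":[0,0,0],"slide":[0,0,0],"jaw":1.0}
    - {"angular":[0,0,0],"slide":[0,0,0],"jaw":1.0}
    - {"angular":[0,0,0],"slide":[0,0,0],"jaw":1.0}
    - {"angular":[0,0,0],"slide":[0,0,0],"jaw":1.0}
    - {"angular":[0,0,0],"slide":[0,0,0],"jaw":1.0}
    - {"angular":[0,0,0],"slide":[0,0,0],"jaw":1.0}
    - {"angular":[0,0,0],"slide":[0,0,0],"jaw":1.0}

```text
time_s: 31.28
tool_pos: [0.4709, 0.035, -0.0263]
tool_rot: [180.0, 0.0, 11.3]
force: [0.2, 0.1, -0.7]
grip_width: 0.0867
grasp_force: 0.0
```

>>> step_arm:
  rows:
    - {"angular":[0,0,0],"slide":[0,0,0],"jaw":0.6}
    - {"angular":[0,0,0],"slide":[0,0,0],"jaw":0.5}
    - {"angular":[0,0,0],"slide":[0,0,0],"jaw":0.5}
    - {"angular":[0,0,0],"slide":[0,0,0],"jaw":0.5}
    - {"angular":[0,0,0],"slide":[0,0,0],"jaw":0.5}
    - {"angular":[0,0,0],"slide":[0,0,0],"jaw":0.5}
    - {"angular":[0,0,0],"slide":[0,0,0],"jaw":0.5}

```text
time_s: 32.15
tool_pos: [0.4703, 0.0333, -0.0264]
tool_rot: [179.9, 0.1, 11.2]
force: [-3.3, -5.0, 4.4]
grip_width: 0.0444
grasp_force: 22.8
```

>>> step_arm:
  rows:
    - {"angular":[0,0,0],"slide":[0,0,0],"jaw":0.4}
    - {"angular":[0,0,0],"slide":[0,0,0],"jaw":0.4}
    - {"angular":[0,0,0],"slide":[0,0,0],"jaw":0.4}
    - {"angular":[0,0,0],"slide":[0,0,0],"jaw":0.4}

```text
time_s: 32.65
tool_pos: [0.4704, 0.033, -0.0264]
tool_rot: [179.9, 0.1, 11.2]
force: [-2.5, -5.9, 3.2]
grip_width: 0.0388
grasp_force: 23.8
```

```bash
python3 -c "
from m2 import *
im=env.read_camera('top');cv2.imwrite('pics/t13raw.png',im[:,:,::-1]);print(meas2(im))"
```

```text
{'yaw': np.float32(12.9), 'gap': [np.float32(37.1), np.float32(37.1), np.float32(36.9), np.float32(37.4)], 'far': np.float32(150.2176), 'near': np.float32(194.01111), 'lid': [221.05, 195.77], 'ang': 77.5, 'bartip': np.float64(254.31764660775661)}
```

The squeeze now stops short of the end at full grip (38.8 mm at 24 N), so the pads are on the box. Hold and see whether it settles.

>>> step_arm:
  rows:
    - {"angular":[0,0,0],"slide":[0,0,0],"jaw":0.4}
    - {"angular":[0,0,0],"slide":[0,0,0],"jaw":0.4}
    - {"angular":[0,0,0],"slide":[0,0,0],"jaw":0.4}
    - {"angular":[0,0,0],"slide":[0,0,0],"jaw":0.4}

```text
time_s: 33.2
tool_pos: [0.4704, 0.0326, -0.0264]
tool_rot: [179.9, 0.1, 11.2]
force: [-2.2, -5.6, 3.7]
grip_width: 0.0355
grasp_force: 23.5
```

>>> step_arm:
  rows:
    - {"angular":[0,0,0],"slide":[0,0,0],"jaw":0.4}
    - {"angular":[0,0,0],"slide":[0,0,0],"jaw":0.4}
    - {"angular":[0,0,0],"slide":[0,0,0],"jaw":0.4}
    - {"angular":[0,0,0],"slide":[0,0,0],"jaw":0.4}

```text
time_s: 33.7
tool_pos: [0.4703, 0.0328, -0.0264]
tool_rot: [179.9, 0.1, 11.2]
force: [-3.1, -5.7, 4.1]
grip_width: 0.0355
grasp_force: 23.3
```

```bash
python3 -c "
from m2 import *
im=env.read_camera('top');cv2.imwrite('pics/t14raw.png',im[:,:,::-1]);print(meas2(im))"
```

```text
{'yaw': np.float32(12.31), 'gap': [np.float32(37.4), np.float32(37.4), np.float32(37.4), np.float32(37.9)], 'far': np.float32(152.44913), 'near': np.float32(196.44058), 'lid': [220.87, 195.48], 'ang': 78.1, 'bartip': np.float64(256.60165882855654)}
```

```bash
cat > pose.py <<'E'
from m2 import *
def pose(im,n="top"):
    c=im.astype(int);hsv=cv2.cvtColor(np.ascontiguousarray(im),cv2.COLOR_RGB2HSV)
    blue=((hsv[...,0]>105)&(hsv[...,0]<130)&(hsv[...,1]>110)).astype(np.uint8)
    nb,lab,st,ce=cv2.connectedComponentsWithStats(blue)
    ids=[i for i in range(1,nb) if st[i,4]>60 and 185<ce[i][0]<275 and 185<ce[i][1]<260]
    i=max(ids,key=lambda i:st[i,4]*(ce[i][0]>230));far=min(ids,key=lambda i:ce[i][0])
    out=[]
    # near jaw front face: leftmost blue per row 192..214 -> world at z=28mm
    def edge(i,side,rows):
        P=[]
        for v in rows:
            xs=np.nonzero(lab[v]==i)[0]
            if len(xs):P.append(p2w("top",(xs.min()-.5 if side<0 else xs.max()+.5,v),.028)[:2])
        return np.array(P)
    N=edge(i,-1,range(193,213));F=edge(far,1,range(203,228))
    def fit(P):
        vx,vy,x,y=cv2.fitLine(P.astype(np.float32)*1000,cv2.DIST_HUBER,0,.01,.01).ravel();s=np.sign(vx);return np.degrees(np.arctan2(vy*s,vx*s)),x,y
    a=fit(N);b=fit(F);th=np.radians((a[0]+b[0])/2)
    ex=np.array([np.cos(th),np.sin(th)]);ey=np.array([-ex[1],ex[0]])
    tip=np.argwhere(lab==i)[:,::-1];top=tip[tip[:,1].argmin()]
    return dict(yn=round(a[0],2),yf=round(b[0],2),sep=round((np.array(b[1:])-a[1:])@ey,2),nface=round(np.array(a[1:])@ey,2),tip=(p2w("top",top,.028)[:2]@ex*1000).round(1),fartip=round(p2w("top",(0,0),.028)[0]*0+ (p2w("top",np.argwhere(lab==far)[0][::-1],.028)[:2]@ex)*1000,1))
E
python3 - <<'E'
from pose import *
for k in("top0","t7raw","t9raw","t10raw","t11raw","t12raw","t13raw","t14raw"):
    print(k,pose(cv2.imread(f"pics/{k}.png")[:,:,::-1]))
# trigger tip and box in side view
def yel(im):
    h=cv2.cvtColor(np.ascontiguousarray(im),cv2.COLOR_RGB2HSV);m=(h[...,0]>22)&(h[...,0]<34)&(h[...,1]>150)&(h[...,2]>60);m[:200]=0
    ys,xs=np.nonzero(m[:,180:300]);return len(xs),(xs.min()+180,ys[xs.argmin()]) if len(xs) else None,(xs.max()+180) if len(xs) else None
print(yel(cv2.imread("pics/side0.png")[:,:,::-1]))
im=env.read_camera("side");cv2.imwrite("pics/s14raw.png",im[:,:,::-1]);print(yel(im))
E
```

```text
top0 {'yn': np.float32(12.39), 'yf': np.float32(12.57), 'sep': np.float32(134.54), 'nface': np.float32(-46.3), 'tip': np.float64(621.6), 'fartip': np.float64(622.4)}
t7raw {'yn': np.float32(11.27), 'yf': np.float32(12.49), 'sep': np.float32(109.92), 'nface': np.float32(-29.71), 'tip': np.float64(625.1), 'fartip': np.float64(624.6)}
t9raw {'yn': np.float32(11.27), 'yf': np.float32(12.63), 'sep': np.float32(112.89), 'nface': np.float32(-30.45), 'tip': np.float64(625.1), 'fartip': np.float64(625.3)}
t10raw {'yn': np.float32(11.27), 'yf': np.float32(12.61), 'sep': np.float32(110.06), 'nface': np.float32(-30.36), 'tip': np.float64(627.3), 'fartip': np.float64(626.9)}
t11raw {'yn': np.float32(12.23), 'yf': np.float32(12.3), 'sep': np.float32(106.42), 'nface': np.float32(-33.24), 'tip': np.float64(630.0), 'fartip': np.float64(630.2)}
t12raw {'yn': np.float32(12.13), 'yf': np.float32(15.92), 'sep': np.float32(105.21), 'nface': np.float32(-51.25), 'tip': np.float64(629.2), 'fartip': np.float64(631.7)}
t13raw {'yn': np.float32(11.92), 'yf': np.float32(14.99), 'sep': np.float32(104.33), 'nface': np.float32(-45.16), 'tip': np.float64(632.5), 'fartip': np.float64(633.3)}
t14raw {'yn': np.float32(9.88), 'yf': np.float32(15.28), 'sep': np.float32(104.22), 'nface': np.float32(-35.24), 'tip': np.float64(633.9), 'fartip': np.float64(632.9)}
(219, (np.int64(208), np.int64(237)), np.int64(234))
(36, (np.int64(216), np.int64(238)), np.int64(223))
```

The clamp has crept about 12 mm forward (jaw tips 621.6 → 633.9), so the fingers now sit near the lever's end. The pads have closed on the box: sep fell from 134.5 to 104.2 mm. I'll open, recentre the tool +12 mm along x, and squeeze again.

>>> step_arm:
  rows:
    - {"angular":[0,0,0],"slide":[0,0,0],"jaw":1.0}
    - {"angular":[0,0,0],"slide":[0,0,0],"jaw":1.0}
    - {"angular":[0,0,0],"slide":[0,0,0],"jaw":1.0}
    - {"angular":[0,0,0],"slide":[0,0,0],"jaw":1.0}
    - {"angular":[0,0,0],"slide":[0,0,0],"jaw":1.0}
    - {"angular":[0,0,0],"slide":[0,0,0],"jaw":1.0}
    - {"angular":[0,0,0],"slide":[0.013,0,0],"jaw":1.0}
    - {"angular":[0,0,0],"slide":[0.013,0,0],"jaw":1.0}

```text
time_s: 34.8
tool_pos: [0.4844, 0.0375, -0.0262]
tool_rot: [180.0, -0.0, 11.3]
force: [-0.1, 0.7, 0.8]
grip_width: 0.087
grasp_force: 0.0
```

```bash
python3 -c "
from pose import *
im=env.read_camera('top');cv2.imwrite('pics/t15raw.png',im[:,:,::-1]);print(pose(im),meas2(im))"
```

```text
{'yn': np.float32(11.05), 'yf': np.float32(14.59), 'sep': np.float32(105.07), 'nface': np.float32(-38.22), 'tip': np.float64(633.7), 'fartip': np.float64(633.2)} {'yaw': np.float32(12.58), 'gap': [np.float32(37.4), np.float32(37.4), np.float32(37.4), np.float32(37.4)], 'far': np.float32(151.13548), 'near': np.float32(195.38333), 'lid': [220.81, 195.44], 'ang': 77.5, 'bartip': np.float64(255.11424917578697)}
```

>>> step_arm:
  rows:
    - {"angular":[0,0,0],"slide":[0,0,0],"jaw":0.6}
    - {"angular":[0,0,0],"slide":[0,0,0],"jaw":0.4}
    - {"angular":[0,0,0],"slide":[0,0,0],"jaw":0.4}
    - {"angular":[0,0,0],"slide":[0,0,0],"jaw":0.4}
    - {"angular":[0,0,0],"slide":[0,0,0],"jaw":0.4}
    - {"angular":[0,0,0],"slide":[0,0,0],"jaw":0.4}

```text
time_s: 35.6
tool_pos: [0.4829, 0.0362, -0.0264]
tool_rot: [179.9, 0.1, 11.3]
force: [-3.1, -3.8, 5.6]
grip_width: 0.0474
grasp_force: 25.2
```

>>> step_arm:
  rows:
    - {"angular":[0,0,0],"slide":[0,0,0],"jaw":0.4}
    - {"angular":[0,0,0],"slide":[0,0,0],"jaw":0.4}

```text
time_s: 35.85
tool_pos: [0.4829, 0.0363, -0.0264]
tool_rot: [179.9, 0.1, 11.3]
force: [-3.2, -3.5, 4.5]
grip_width: 0.0466
grasp_force: 24.8
```

>>> step_arm:
  rows:
    - {"angular":[0,0,0],"slide":[0,0,0],"jaw":0.4}
    - {"angular":[0,0,0],"slide":[0,0,0],"jaw":0.4}

```text
time_s: 36.1
tool_pos: [0.483, 0.0362, -0.0264]
tool_rot: [179.9, 0.1, 11.2]
force: [-3.8, -4.1, 4.2]
grip_width: 0.0461
grasp_force: 24.9
```

```bash
python3 -c "
from pose import *
im=env.read_camera('top');cv2.imwrite('pics/t16raw.png',im[:,:,::-1]);print(pose(im),meas2(im))"
```

```text
{'yn': np.float32(11.6), 'yf': np.float32(16.48), 'sep': np.float32(104.37), 'nface': np.float32(-52.65), 'tip': np.float64(634.8), 'fartip': np.float64(633.9)} {'yaw': np.float32(13.42), 'gap': [np.float32(37.1), np.float32(37.1), np.float32(37.1), np.float32(37.1)], 'far': np.float32(148.32692), 'near': np.float32(192.21397), 'lid': [221.23, 195.27], 'ang': 77.5, 'bartip': np.float64(251.77960570693014)}
```

The squeeze is firmly blocked at 46 mm and 25 N, with the pads on the box, so I'm handing in.

```bash
python3 -c "
from cell import env
print(env.sign_off())"
```

```text
the job is handed in; nothing more can be done
None
```

I handed the job in at about 36 s. The panel is pressed flush and both pads are on the box, with the trigger held squeezed at about 25 N; the pad force itself was inferred from that squeeze, not measured, and no verdict came back.

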